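# Refit the riser tube of an aquarium filter

### The job

Pull the red dust plug out of the filter's push-fit socket and leave it in the blue parts tray. Then take the orange-collared riser tube from the white rack and push it gently into the socket, past the stiff seal until it is fully home on the stop inside, whose depth you must feel: do not force it once it has bottomed. Let go of it standing upright there, and leave everything else undisturbed.

Things in the scene. Friction and masses are not known exactly. Their poses are not given: they have to be found in the camera images.
- tube: Riser tube to be fitted: rigid white plastic, 16 mm diameter, 130 mm long, about 60 g, its top 30 mm an orange collar of 20 mm diameter (grip there). It starts upright in one of the three rack holes. Origin: centre of its foot (lower end); z up along the tube. The foot tapers from 16 mm to 12.8 mm across over the lowest 5 mm.
- plug: Red dust plug in the socket: a round head 24 mm in diameter and 24 mm high that stands on the socket's rim, and below it a 9 mm long, 15.6 mm wide foot loosely in the bore. 30 g. Origin: centre of the underside of the foot, 9 mm below the head; z up.
- socket_mouth (a point): Centre of the mouth of the push-fit socket (white ring, 41 mm outside, on a grey boss), 92 mm above the table; z up. Bore vertical, 17.2 mm wide. A springy seal 12 to 20 mm deep narrows it to 13 mm: passing it takes some 8 to 20 N, then the tube slides on more easily, in small jerks, to a hard stop hidden 32 to 48 mm deep (differs each time), where the push rises sharply: keep it under 30 N.
- valve (a joint): Brass pin of the check valve in the middle of the hidden stop, at the bottom of the bore; the tube's foot presses it down (under 1 N). 0 = untouched, standing 4 mm above the stop; 0.004 = pressed flush with the stop, which is when the tube is fully home.
- filter_base: Aquarium filter base, grey and black, fixed to the table: 120 x 110 mm, 40 mm high, with the socket boss (44 mm diameter) in the middle up to 92 mm. Origin: centre of its underside. x, y along its edges.
- rack: White tube rack, fixed: block 60 x 180 mm, 50 mm high, origin at the centre of its underside. Three holes in a row along its own y axis, 60 mm apart (the middle one at the centre), each 17.5 mm wide and 40 mm deep, so a tube's foot stands 10 mm and its top 140 mm above the table.
- spare_green: Spare tube of the same shape with a green collar, in the rack; leave it alone. Origin at its foot.
- spare_grey: Spare tube of the same shape with a dark grey collar, in the rack; leave it alone. Origin at its foot.
- tray_in (a point): Centre of the inner floor of the blue open parts tray (130 x 160 mm outside, along its own x and y, 30 mm high, walls and floor 4 to 5 mm), fixed to the table.
- jar: Glass specimen jar with cork lid, 84 mm diameter, 120 mm high; leave it alone. Origin at the centre of its underside.
- cone_a: Pine cone, about 48 mm wide and 65 mm high, standing; leave it alone. Origin at its foot.
- cone_b: Smaller pine cone, about 42 mm wide and 55 mm high, standing; leave it alone. Origin at its foot.
- pencil_case: Cream pencil case, 70 x 190 x 45 mm; leave it alone. Origin at the centre of its underside.
- pen: Orange pen lying on a notebook, 140 mm long, 10 mm thick; leave it alone. Origin under its middle.

How it is judged (in metres and radians):
On the way, in this order (a step that is already met when the one before it is completed fails the run):
1. the plug is out of the socket and lies in the tray, let go (x of plug in the frame of tray_in between -0.062 and 0.062 m and y of plug in the frame of tray_in between -0.077 and 0.077 m and z of plug in the frame of tray_in below 0.02 m and contact force between the fingers and plug below 0.1 N), for 0.2 s.
2. the tube's foot stands in the socket mouth (z of tube in the frame of socket_mouth below -0.005 m and horizontal distance between tube and socket_mouth below 0.004 m), for 0.1 s.
At the end, for the whole second after the job is handed in: The orange-collared tube stands upright (within 3.4 degrees) in the socket, its foot within 3 mm of the bore's axis and at least 29.5 mm below the mouth, with the valve pin pressed at least 2.5 mm (foot within 1.5 mm of the stop); let go and at rest; the red plug lies in the tray, at rest (value of joint valve above 0.0025 m and z of tube in the frame of socket_mouth below -0.0295 m and horizontal distance between tube and socket_mouth below 0.003 m and angle between tube's own z axis and vertical below 0.06 rad and linear speed of tube below 0.01 m/s and linear speed of plug below 0.02 m/s and x of plug in the frame of tray_in between -0.062 and 0.062 m and y of plug in the frame of tray_in between -0.077 and 0.077 m and z of plug in the frame of tray_in below 0.02 m); the robot touches nothing.
It fails at once if the tube is pushed against the filter with more than 35 N (contact force between tube and filter_base above 35 N).
It fails at once if the gripper presses on the filter with more than 25 N (contact force between the fingers and filter_base above 25 N).
It fails at once if a bystander or a spare tube is moved by more than 30 mm (distance of any of spare_green, spare_grey, jar, cone_a, cone_b, pencil_case, pen from where it was at the start of the episode above 0.03 m).
It also fails if it takes over 64 s, if anything falls off the work surface, if the arm or the gripper's body presses on something with over 40 N, if the wrist force passes 120 N, or if a joint passes its speed limit or range.

### The arm

A 6-joint arm with a two-finger parallel gripper is mounted at the origin on the work surface. World frame = base frame: x ahead of the robot, y to its left, z up, the work surface at z = 0. Lengths are in m, angles in degrees, forces in N, time in s.
With the tool pointing down it reaches from about 0.3 to 0.75 m from the base axis. Payload 8.5 kg.
Tool frame: the origin (TCP) lies on the centre line of the jaws, within the pads' length; the fingertips stand 14 mm ahead of it and the grasp point (between the pads) lies 5 mm behind it; z points along the fingers, y is the direction in which the jaws open and shut (so a half turn about z gives the same grasp; the last joint's range is limited). The gripper opens to 85 mm and grips with 20 to 120 N. Pads are 22 mm wide; open, the fingers measure 114 mm over their backs; the gripper's body (76 mm by 85 mm) begins 54 mm behind the grasp point. The pads swing forward as they close: fully open they stand 13 mm farther back than shut.
Start: joints at [-85.273, 21.807, 74.336, -0, 83.858, -12.336], TCP at [0.161, -0.526, 0.245] pointing down, gripper open.
Joint ranges: [-178.18, 178.18], [-50.72, 133.34], [12.68, 142.11], [-81.47, 261.47], [9.98, 163.14], [-165.26, 165.26]. Speed limits (degrees/s): [136.94, 136.94, 180, 180, 180, 180].

### API

Orientations are given as a 3x3 rotation matrix whose columns are the frame's x, y, z axes.
In Python, from rig import env, optics, order, finder gives the robot as it stands.
- The arm moves only by the tool play_rows, never from a script. Its argument "commands" is a list of rows, each an object of numbers: "grip": the closure, from -1 (fully open) to 1 (shut); "x", "y", "z": the shift along the tool's x, y, z in m; "rx", "ry", "rz": the turn, a rotation vector about the tool's x, y, z in rad. A call has 1 to 12 rows; each row shifts and turns the commanded pose from where the row before left it, along the tool's axes as they then stand; what a row does not reach is not made up. A row lasts 1/8 s, in which the tool goes at most 62.5 mm and 10.7 degrees, less where a joint would pass 70% of its speed; a pose out of reach is approached as far as the arm can. A call is refused whole if a number of a shift passes 0.0625 or a number of a turn 0.188, either way. A call with a gripper value outside its range is refused whole. The fingers move at their own pace and stop on an object; "squeeze" is the grip in N (left out, the last holds). Time passes only in rows, so rows that do not move let the fingers close. It gives the time, the measured TCP pose, the force and the opening at its end, in the units of the state.
- env.observe(): the state, without advancing time (a new reading comes with each control period).
- optics.get_image(name): name is "scene" or "top"; returns a dict with "color" (480x640x3 uint8, blue, green, red), "range_z" (480x640 float32, m along the optical axis (not along the pixel's ray), 0 where there is no reading), "fov_y" (degrees; the focal length in pixels is half the picture's height over the tangent of half this angle, whatever the lens; pixels are square), "cx", "cy" (the principal point, pixels), "dist_coeffs" ([k1, k2, p1, p2, k3] as OpenCV has them; the pictures are not rectified), "cam_to_world" (4x4, takes a point from camera to world coordinates). Camera axes: x right, y down, z forward; pixel columns grow to the right and rows downward; lengths in m; the calibration is good to about 2 mm. A picture is of the moment at which its call begins.
- order.close_job(): hands the job in, once; it reports no verdict.
Trained networks look in the newest picture that a camera, given by its name, has taken for a name from the list of things; names that differ only in an ending like _2 or _b are one class to them, and where a whole thing is asked for, a point or a joint stands for the part that bears it (a point fixed in the world has none). Each returns a list of dicts, best first, with "conf" (0 to 1); they miss things now and then, are a little off and sometimes report something else, mostly with a low value. They report only what shows in the picture. A call takes as long as a camera call.
- finder.boxes_of(camera, thing): "point" ([x, y, z] in m, in world coordinates, good to about 4 mm: the middle of the surface that is visible of it).
The state is a dict: "time_s": time; "q": joint angles; "qvel": joint speeds; "joint_efforts": joint torques, N m; "position": TCP position; "tool_rot": TCP orientation; "ft_force": force on the tool from outside, world axes, zero at the start; "wrist_torque": the same for the moment, N m; "grip_width": finger opening in m.
Only numpy, scipy, OpenCV 4.12 (cv2) and the standard library are available. Lean on these libraries where they do the work, as an engineer would, in place of code of your own. Each camera call takes 0.05 s, during which the arm holds its last target.

## Working session

There is one attempt and no reset: what is moved stays moved. The work goes in short steps, Python scripts to look and compute and a tool call to move; the robot and the scene stay as the last step left them, time stands still between calls to the robot, and variables do not carry over. Pictures are saved under pics/ and viewed, and the job is handed in when it is done.

Besides the shell and the picture viewer there is one more tool, called after "Emit:" as a command line: name --argument value ..., lists and objects as JSON in quotes. play_rows: Moves the arm, as the interface text tells. Its arguments: {"type":"object","properties":{"commands":{"type":"array"},"squeeze":{"type":"number"}},"required":["commands"]}

```bash
ls; mkdir -p pics; cat > h.py <<'E'
import numpy as np,cv2
from rig import env,optics,order,finder
def K(im):
    h=im["color"].shape[0]; f=h/2/np.tan(np.radians(im["fov_y"])/2)
    return np.array([[f,0,im["cx"]],[0,f,im["cy"]],[0,0,1.]])
def cloud(im):
    k=K(im);h,w=im["range_z"].shape
    u,v=np.meshgrid(np.arange(w),np.arange(h))
    p=cv2.undistortPoints(np.stack([u,v],-1).reshape(-1,1,2).astype(float),k,np.array(im["dist_coeffs"],float)).reshape(h,w,2)
    z=im["range_z"]; P=np.stack([p[...,0]*z,p[...,1]*z,z],-1)
    T=np.array(im["cam_to_world"]); return P@T[:3,:3].T+T[:3,3]
E
python3 - <<'E'
from h import *
for c in("scene","top"):
    im=optics.get_image(c);cv2.imwrite(f"pics/{c}0.png",im["color"]);np.savez(f"pics/{c}0.npz",P=cloud(im),c=im["color"])
    print(c,np.round(im["cam_to_world"],3).tolist())
    for t in["tube","plug","socket_mouth","filter_base","rack","spare_green","spare_grey","tray_in","jar","cone_a","pencil_case"]:
        r=finder.boxes_of(c,t);print(t,[(np.round(x["point"],3).tolist(),round(x["conf"],2)) for x in r[:2]])
s=env.observe();print(s)
E
```

```text
pics
scene [[-0.53, 0.546, -0.649, 1.262], [0.848, 0.352, -0.396, 0.449], [0.013, -0.76, -0.649, 0.793], [0.0, 0.0, 0.0, 1.0]]
tube [([0.538, 0.342, 0.107], 0.72)]
plug [([0.583, -0.013, 0.114], 0.52)]
socket_mouth [([0.595, -0.006, 0.039], 0.64)]
filter_base [([0.594, -0.003, 0.031], 0.91)]
rack [([0.538, 0.294, 0.048], 0.63)]
spare_green [([0.517, 0.23, 0.108], 0.81)]
spare_grey []
tray_in [([0.524, -0.276, 0.006], 0.68)]
jar [([0.75, 0.16, 0.094], 0.72)]
cone_a [([0.772, -0.091, 0.046], 0.59), ([0.532, 0.286, 0.115], 0.52)]
pencil_case [([0.588, 0.502, 0.043], 0.97), ([0.593, -0.007, 0.037], 0.36)]
top [[-0.006, -0.999, 0.053, 0.489], [-1.0, 0.006, -0.004, 0.042], [0.003, -0.054, -0.999, 1.287], [0.0, 0.0, 0.0, 1.0]]
tube [([0.532, 0.336, 0.134], 0.55), ([0.759, -0.093, 0.052], 0.23)]
plug []
socket_mouth [([0.565, -0.017, 0.036], 0.89)]
filter_base [([0.568, -0.012, 0.036], 0.66)]
rack [([0.519, 0.278, 0.05], 0.64), ([0.71, 0.145, 0.121], 0.51)]
spare_green [([0.509, 0.22, 0.141], 0.38)]
spare_grey []
tray_in [([0.531, -0.281, -0.001], 0.91), ([0.332, -0.457, 0.023], 0.18)]
jar [
[... 233 characters left out ...]
11e-03,
        8.38571789e+01, -1.23349145e+01]), 'qvel': array([ 0.04520086,  0.08291751, -0.04464916, -0.0500219 ,  0.06103057,
       -0.03323639]), 'joint_efforts': array([-9.01559251e-04, -4.48326337e+01, -2.31470132e+01, -2.50891508e-04,
        4.85924684e-04, -4.54299322e-05]), 'position': array([ 0.16137997, -0.52577318,  0.24531019]), 'tool_rot': array([[ 9.55993093e-01,  2.93389171e-01,  3.77186974e-05],
       [ 2.93389170e-01, -9.55993093e-01,  2.38285058e-05],
       [ 4.30498397e-05, -1.17136296e-05, -9.99999999e-01]]), 'ft_force': array([-0.36701465, -0.16113219,  0.18940952]), 'wrist_torque': array([-0.02352621, -0.00711646, -0.00477851]), 'grip_width': 0.08521880784905311}
```

View pics/scene0.png

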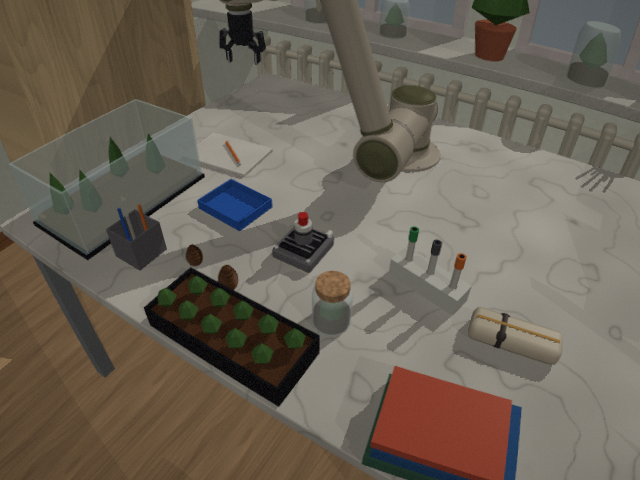

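View pics/top0.png

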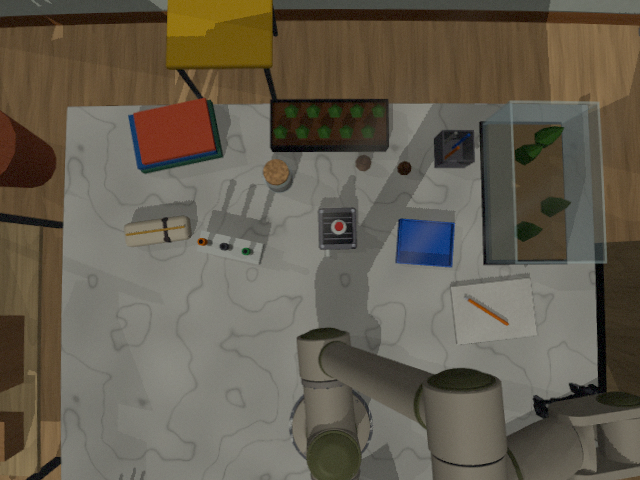

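The scene view shows the red plug at (303,218), the orange collar at (460,261) and the tray at (235,204). In the top view these are the plug at (338,227), the orange collar at (203,241), the green collar at (247,251) and the tray at (425,242). Next I'll measure them more exactly.

```bash
python3 - <<'E'
import numpy as np,cv2
for c in("scene","top"):
    d=np.load(f"pics/{c}0.npz");P=d["P"];im=d["c"];hsv=cv2.cvtColor(im,cv2.COLOR_BGR2HSV).astype(int)
    H,S,V=hsv[...,0],hsv[...,1],hsv[...,2]
    box={"scene":{"plug":(290,205,318,226),"org":(448,248,472,275),"green":(405,222,425,240),"tray":(190,170,280,235),"gry":(425,236,445,255)},
         "top":{"plug":(325,213,352,242),"org":(193,230,216,252),"green":(236,240,260,262),"tray":(385,210,465,275),"gry":(215,236,234,256)}}[c]
    M={"plug":((H<8)|(H>172))&(S>150),"org":(H<14)&(S>150),"green":(H>40)&(H<90)&(S>110),"tray":(H>95)&(H<130)&(S>130),"gry":(V<80)}
    for n,(a,b,x,y) in box.items():
        m=np.zeros(H.shape,bool);m[b:y,a:x]=M[n][b:y,a:x]
        p=P[m];vs,us=np.nonzero(m)
        print(c,n,len(p),"px",us.mean().round(1),vs.mean().round(1),us.min(),us.max(),vs.min(),vs.max(),"med",np.median(p,0).round(4),"p5",np.percentile(p,3,0).round(4),"p95",np.percentile(p,97,0).round(4))
        zt=p[:,2].max(); 
        t=p[p[:,2]>np.percentile(p[:,2],60)]; print("   top",t.mean(0).round(4))
    # white ring: heights 0.085-0.1 near filter
    sel=(abs(P[...,0]-.57)<.06)&(abs(P[...,1]+.012)<.06)&(P[...,2]>.07)
    p=P[sel];print(c,"ring>.07",len(p),p.min(0).round(4),p.max(0).round(4),p.mean(0).round(4))
    for lo,hi in((.08,.098),(.1,.13)):
        p=P[sel&(P[...,2]>lo)&(P[...,2]<hi)];
        if len(p):print(lo,hi,len(p),p.min(0).round(4),p.max(0).round(4),p.mean(0).round(4))
    # table plane bias
    t=P[(abs(P[...,0]-.45)<.05)&(abs(P[...,1]-.1)<.1)];print("table",np.median(t[:,2]))
    a=im[180:300,180:460] if c=="top" else im[180:300,180:500]
    cv2.imwrite(f"pics/{c}0z.png",cv2.resize(a,None,fx=2.5,fy=2.5,interpolation=cv2.INTER_CUBIC))
E
```

```text
scene plug 109 px 302.6 218.1 298 307 212 225 med [ 0.5799 -0.0189  0.1148] p5 [ 0.5655 -0.0308  0.0967] p95 [ 0.5863 -0.0104  0.118 ]
   top [ 0.5751 -0.0222  0.1168]
scene org 120 px 459.8 261.7 455 465 254 269 med [0.5405 0.344  0.1309] p5 [0.526  0.3358 0.1124] p95 [0.544  0.3516 0.1424]
   top [0.5367 0.3428 0.1397]
scene green 89 px 413.3 233.8 409 418 227 239 med [0.5146 0.2281 0.1339] p5 [0.5015 0.2196 0.1172] p95 [0.5194 0.2345 0.1418]
   top [0.5107 0.2264 0.1397]
scene tray 2205 px 234.7 204.0 198 271 179 230 med [ 0.5277 -0.2809  0.0071] p5 [ 0.4659 -0.3568  0.002 ] p95 [ 0.5997 -0.1959  0.0306]
   top [ 0.5409 -0.2681  0.0283]
scene gry 129 px 435.7 247.2 431 441 240 254 med [0.5273 0.2849 0.1326] p5 [0.515  0.2761 0.1133] p95 [0.5323 0.2933 0.1424]
   top [0.5226 0.2845 0.1401]
scene ring>.07 345 [ 0.5538 -0.0412  0.07  ] [0.5972 0.0009 0.1186] [ 0.5814 -0.0166  0.0939]
0.08 0.098 167 [ 0.5538 -0.0412  0.0803] [0.5972 0.0008 0.098 ] [ 0.5819 -0.0163  0.0895]
0.1 0.13 105 [ 0.5609 -0.0323  0.1   ] [ 0.5875 -0.0086  0.1186] [ 0.578  -0.0197  0.1123]
table 0.00037698819287
[... 403 characters left out ...]
 0.2165 0.1339] p95 [0.5157 0.2347 0.143 ]
   top [0.5057 0.2113 0.2237]
top tray 2286 px 426.2 241.5 397 454 219 266 med [ 0.5361 -0.2855  0.0049] p5 [ 4.711e-01 -3.548e-01 -3.000e-04] p95 [ 0.5933 -0.1999  0.0313]
   top [ 0.5357 -0.2812  0.0254]
top gry 74 px 225.5 246.2 220 232 243 249 med [0.5213 0.2799 0.1383] p5 [0.5133 0.2749 0.0624] p95 [0.5291 0.2929 0.1429]
   top [0.5212 0.2843 0.1416]
top ring>.07 196 [ 0.5541 -0.0406  0.0749] [0.5964 0.0013 0.123 ] [ 0.573  -0.0187  0.0986]
0.08 0.098 115 [ 0.5541 -0.0398  0.0801] [0.5926 0.0013 0.097 ] [ 0.5725 -0.0186  0.0908]
0.1 0.13 67 [ 0.5628 -0.0299  0.1008] [ 0.586  -0.0064  0.123 ] [ 0.5739 -0.019   0.1158]
table 0.0021453809472056218
```

View pics/top0z.png

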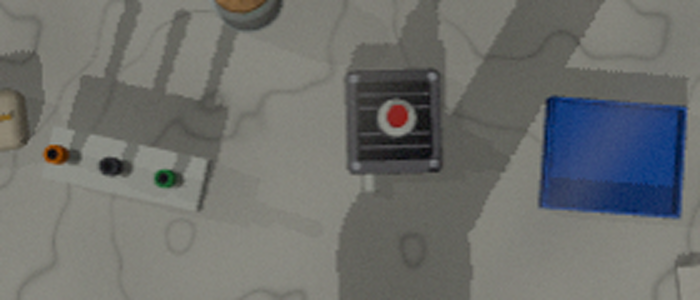

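View pics/scene0z.png

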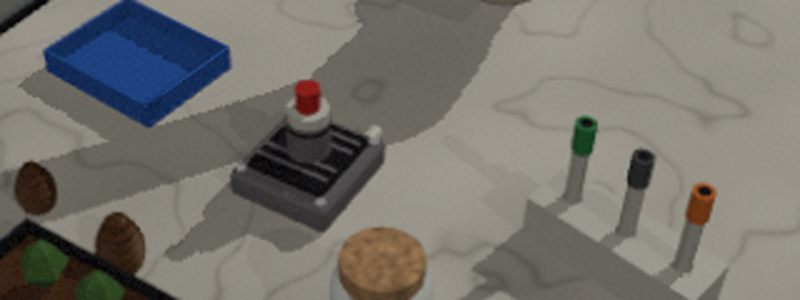

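Emit:
play_rows --commands '[{"grip":-1,"x":0.0453,"y":-0.0302,"z":0.004},{"grip":-1,"x":0.0453,"y":-0.0302,"z":0.004},{"grip":-1,"x":0.0453,"y":-0.0302,"z":0.004},{"grip":-1,"x":0.0453,"y":-0.0302,"z":0.004},{"grip":-1,"x":0.0453,"y":-0.0302,"z":0.004},{"grip":-1,"x":0.0453,"y":-0.0302,"z":0.004},{"grip":-1,"x":0.0453,"y":-0.0302,"z":0.004},{"grip":-1,"x":0.0453,"y":-0.0302,"z":0.004},{"grip":-1,"x":0.0453,"y":-0.0302,"z":0.004},{"grip":-1,"x":0.0453,"y":-0.0302,"z":0.004},{"grip":-1,"x":0.0453,"y":-0.0302,"z":0.004},{"grip":-1,"x":0.0453,"y":-0.0302,"z":0.004}]' --squeeze 30

```text
invalid input at $.commands[0]: expected keys grip, x, y, z, rx, ry, rz
```

```bash
cat >> h.py <<'E'
def to(x,y,z):
    s=env.observe();d=np.array([x,y,z])-s["position"];R=np.array(s["tool_rot"])
    print("t",s["time_s"],"pos",s["position"].round(4),"F",s["ft_force"].round(2),"M",s["wrist_torque"].round(3),"w",round(s["grip_width"],4),"yaw",np.degrees(np.arctan2(R[1,0],R[0,0])).round(2),"z",R[:,2].round(4),"q",s["q"].round(1))
    print("shift tool",(R.T@d).round(4))
E
python3 -c "
from h import *
to(.575,-.020,.108)"
```

```text
t 1.2 pos [ 0.1614 -0.5258  0.2453] F [-0.37 -0.16  0.19] M [-0.024 -0.007 -0.005] w 0.0852 yaw 17.06 z [ 0.  0. -1.] q [-85.3  21.8  74.3   0.   83.9 -12.3]
shift tool [ 0.5438 -0.3622  0.1373]
```

Emit:
play_rows --commands '[{"grip":-1,"x":0.0453,"y":-0.0302,"z":0.004,"rx":0,"ry":0,"rz":0},{"grip":-1,"x":0.0453,"y":-0.0302,"z":0.004,"rx":0,"ry":0,"rz":0},{"grip":-1,"x":0.0453,"y":-0.0302,"z":0.004,"rx":0,"ry":0,"rz":0},{"grip":-1,"x":0.0453,"y":-0.0302,"z":0.004,"rx":0,"ry":0,"rz":0},{"grip":-1,"x":0.0453,"y":-0.0302,"z":0.004,"rx":0,"ry":0,"rz":0},{"grip":-1,"x":0.0453,"y":-0.0302,"z":0.004,"rx":0,"ry":0,"rz":0},{"grip":-1,"x":0.0453,"y":-0.0302,"z":0.004,"rx":0,"ry":0,"rz":0},{"grip":-1,"x":0.0453,"y":-0.0302,"z":0.004,"rx":0,"ry":0,"rz":0},{"grip":-1,"x":0.0453,"y":-0.0302,"z":0.004,"rx":0,"ry":0,"rz":0},{"grip":-1,"x":0.0453,"y":-0.0302,"z":0.004,"rx":0,"ry":0,"rz":0},{"grip":-1,"x":0.0453,"y":-0.0302,"z":0.004,"rx":0,"ry":0,"rz":0},{"grip":-1,"x":0.0453,"y":-0.0302,"z":0.004,"rx":0,"ry":0,"rz":0}]' --squeeze 30

```text
time_s: 2.7
position: [0.5758, -0.0183, 0.1973]
tool_rot: [[0.956, 0.293, 0.0], [0.293, -0.956, -0.0], [0.0, 0.0, -1.0]]
ft_force: [-0.2, -0.8, 0.7]
grip_width: 0.0856
```

```bash

python3 -c "
from h import *
to(.575,-.020,.108)"
```

```text
t 2.7 pos [ 0.5758 -0.0183  0.1973] F [-0.23 -0.82  0.74] M [ 0.009 -0.06   0.008] w 0.0856 yaw 17.06 z [ 4.e-04 -2.e-04 -1.e+00] q [-13.6  26.5  74.8  -0.   78.7  59.4]
shift tool [-0.0013  0.0014  0.0893]
```

Emit:
play_rows --commands '[{"grip":-1,"x":-0.0013,"y":0.0014,"z":0.03,"rx":0,"ry":0,"rz":0},{"grip":-1,"x":0,"y":0,"z":0.03,"rx":0,"ry":0,"rz":0},{"grip":-1,"x":0,"y":0,"z":0.02,"rx":0,"ry":0,"rz":0},{"grip":-1,"x":0,"y":0,"z":0.009,"rx":0,"ry":0,"rz":0},{"grip":1,"x":0,"y":0,"z":0,"rx":0,"ry":0,"rz":0},{"grip":1,"x":0,"y":0,"z":0,"rx":0,"ry":0,"rz":0},{"grip":1,"x":0,"y":0,"z":0,"rx":0,"ry":0,"rz":0},{"grip":1,"x":0,"y":0,"z":0,"rx":0,"ry":0,"rz":0},{"grip":1,"x":0,"y":0,"z":0,"rx":0,"ry":0,"rz":0},{"grip":1,"x":0,"y":0,"z":0,"rx":0,"ry":0,"rz":0}]' --squeeze 30

```text
time_s: 3.95
position: [0.5741, -0.0216, 0.109]
tool_rot: [[0.956, 0.293, 0.001], [0.293, -0.956, -0.0], [0.001, 0.001, -1.0]]
ft_force: [-0.5, 0.3, 7.0]
grip_width: 0.0216
```

```bash

python3 -c "
from h import *
to(.575,-.020,.108)"
```

```text
t 3.95 pos [ 0.5741 -0.0216  0.109 ] F [-0.54  0.26  7.01] M [ 0.056  0.179 -0.055] w 0.0216 yaw 17.06 z [ 1.1e-03 -3.0e-04 -1.0e+00] q [-14.   31.7  81.9  -0.   66.3  59. ]
shift tool [ 0.0013 -0.0013  0.001 ]
```

Emit:
play_rows --commands '[{"grip":1,"x":0,"y":0,"z":-0.005,"rx":0,"ry":0,"rz":0},{"grip":1,"x":0,"y":0,"z":-0.015,"rx":0,"ry":0,"rz":0},{"grip":1,"x":0,"y":0,"z":-0.03,"rx":0,"ry":0,"rz":0},{"grip":1,"x":0,"y":0,"z":0,"rx":0,"ry":0,"rz":0}]'

```text
time_s: 4.45
position: [0.5749, -0.0217, 0.1611]
tool_rot: [[0.956, 0.294, 0.005], [0.294, -0.956, -0.001], [0.004, 0.003, -1.0]]
ft_force: [-0.6, -0.2, -1.0]
grip_width: 0.0218
```

```bash

python3 -c "
from h import *
to(.534,-.278,.16)
im=optics.get_image('scene');cv2.imwrite('pics/s1.png',cv2.resize(im['color'][120:280,200:420],None,fx=3,fy=3))"
```

```text
t 4.45 pos [ 0.5749 -0.0217  0.1611] F [-0.65 -0.24 -0.97] M [ 0.03  -0.014 -0.009] w 0.0218 yaw 17.07 z [ 0.005  -0.0012 -1.    ] q [-14.   28.3  78.2   0.   73.2  59. ]
shift tool [-0.1143  0.233   0.0012]
```

View pics/s1.png

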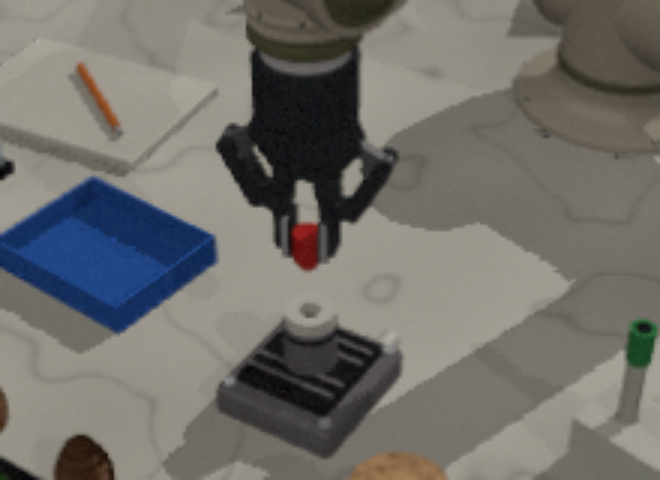

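The plug is out and held, at (305,245) in the zoomed crop. The open bore shows at (312,310).

Emit:
play_rows --commands '[{"grip":1,"x":-0.019,"y":0.0388,"z":0,"rx":0,"ry":0,"rz":0},{"grip":1,"x":-0.019,"y":0.0388,"z":0,"rx":0,"ry":0,"rz":0},{"grip":1,"x":-0.019,"y":0.0388,"z":0,"rx":0,"ry":0,"rz":0},{"grip":1,"x":-0.019,"y":0.0388,"z":0,"rx":0,"ry":0,"rz":0},{"grip":1,"x":-0.019,"y":0.0388,"z":0,"rx":0,"ry":0,"rz":0},{"grip":1,"x":-0.019,"y":0.0388,"z":0.02,"rx":0,"ry":0,"rz":0},{"grip":1,"x":0,"y":0,"z":0.04,"rx":0,"ry":0,"rz":0},{"grip":1,"x":0,"y":0,"z":0.04,"rx":0,"ry":0,"rz":0},{"grip":1,"x":0,"y":0,"z":0.015,"rx":0,"ry":0,"rz":0},{"grip":1,"x":0,"y":0,"z":0.006,"rx":0,"ry":0,"rz":0},{"grip":1,"x":0,"y":0,"z":0,"rx":0,"ry":0,"rz":0}]'

```text
time_s: 5.88
position: [0.5336, -0.2777, 0.0381]
tool_rot: [[0.956, 0.294, 0.001], [0.294, -0.956, -0.001], [0.001, 0.001, -1.0]]
ft_force: [-0.2, -0.8, -0.5]
grip_width: 0.0216
```

```bash

python3 -c "
from h import *
to(.533,-.277,.034)"
```

```text
t 5.875 pos [ 0.5336 -0.2777  0.0381] F [-0.15 -0.83 -0.5 ] M [ 0.008  0.032 -0.012] w 0.0216 yaw 17.08 z [ 9.e-04 -8.e-04 -1.e+00] q [-38.8  39.1  81.2  -0.   59.7  34.2]
shift tool [-0.0004 -0.0008  0.0041]
```

Emit:
play_rows --commands '[{"grip":1,"x":0,"y":0,"z":0.004,"rx":0,"ry":0,"rz":0},{"grip":0.3,"x":0,"y":0,"z":0,"rx":0,"ry":0,"rz":0},{"grip":0,"x":0,"y":0,"z":0,"rx":0,"ry":0,"rz":0},{"grip":-0.3,"x":0,"y":0,"z":0,"rx":0,"ry":0,"rz":0},{"grip":-0.3,"x":0,"y":0,"z":-0.015,"rx":0,"ry":0,"rz":0},{"grip":-0.3,"x":0,"y":0,"z":-0.05,"rx":0,"ry":0,"rz":0},{"grip":-1,"x":0,"y":0,"z":-0.055,"rx":0,"ry":0,"rz":0},{"grip":-1,"x":0,"y":0,"z":-0.055,"rx":0,"ry":0,"rz":0},{"grip":-1,"x":0,"y":0,"z":-0.03,"rx":0,"ry":0,"rz":0},{"grip":-1,"x":0,"y":0,"z":0,"rx":0,"ry":0,"rz":0}]'

```text
time_s: 7.12
position: [0.5337, -0.2778, 0.2419]
tool_rot: [[0.956, 0.294, 0.005], [0.294, -0.956, -0.004], [0.004, 0.005, -1.0]]
ft_force: [0.4, -0.2, 0.0]
grip_width: 0.0857
```

```bash

python3 -c "
from h import *
im=optics.get_image('scene');cv2.imwrite('pics/s2.png',cv2.resize(im['color'][120:280,170:390],None,fx=3,fy=3))
P=cloud(im);hsv=cv2.cvtColor(im['color'],cv2.COLOR_BGR2HSV).astype(int);m=((hsv[...,0]<8)|(hsv[...,0]>172))&(hsv[...,1]>150)&(abs(P[...,0]-.53)<.08)&(abs(P[...,1]+.277)<.09)&(P[...,2]>0)
p=P[m];print(len(p),p.mean(0),p.min(0),p.max(0))
to(.536,.343,.20)"
```

```text
88 [ 0.53733704 -0.2741869   0.02994522] [ 0.52132543 -0.28946794  0.00881269] [ 0.54667602 -0.26395956  0.04077633]
t 7.175 pos [ 0.5332 -0.2775  0.2396] F [-0.59  0.03 -0.77] M [-0.033  0.025  0.027] w 0.0853 yaw 17.07 z [ 0.0017 -0.0014 -1.    ] q [-38.8  27.2  66.4   0.   86.3  34.2]
shift tool [ 0.1847 -0.5924  0.0387]
```

View pics/s2.png

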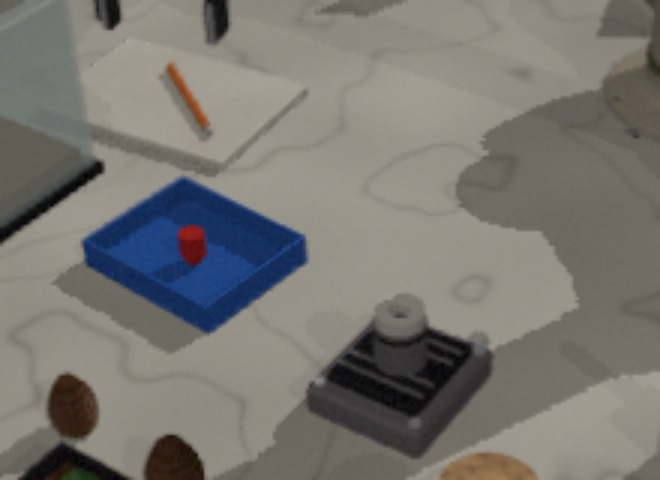

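The plug stands in the tray, at (192,244) in the crop, and has been let go. Next I'll go to the tube.

Emit:
play_rows --commands '[{"grip":-1,"x":0.0168,"y":-0.0539,"z":0,"rx":0,"ry":0,"rz":0},{"grip":-1,"x":0.0168,"y":-0.0539,"z":0,"rx":0,"ry":0,"rz":0},{"grip":-1,"x":0.0168,"y":-0.0539,"z":0,"rx":0,"ry":0,"rz":0},{"grip":-1,"x":0.0168,"y":-0.0539,"z":0,"rx":0,"ry":0,"rz":0},{"grip":-1,"x":0.0168,"y":-0.0539,"z":0,"rx":0,"ry":0,"rz":0},{"grip":-1,"x":0.0168,"y":-0.0539,"z":0,"rx":0,"ry":0,"rz":0},{"grip":-1,"x":0.0168,"y":-0.0539,"z":0,"rx":0,"ry":0,"rz":0},{"grip":-1,"x":0.0168,"y":-0.0539,"z":0,"rx":0,"ry":0,"rz":0},{"grip":-1,"x":0.0168,"y":-0.0539,"z":0,"rx":0,"ry":0,"rz":0},{"grip":-1,"x":0.0168,"y":-0.0539,"z":0,"rx":0,"ry":0,"rz":0},{"grip":-1,"x":0.0168,"y":-0.0539,"z":0,"rx":0,"ry":0,"rz":0}]'

```text
time_s: 8.55
position: [0.5352, 0.3452, 0.2369]
tool_rot: [[0.956, 0.293, -0.002], [0.293, -0.956, -0.001], [-0.003, 0.0, -1.0]]
ft_force: [0.9, -0.5, 0.4]
grip_width: 0.0853
```

Emit:
play_rows --commands '[{"grip":-1,"x":0,"y":0,"z":0,"rx":0,"ry":0,"rz":-0.1757},{"grip":-1,"x":0,"y":0,"z":0,"rx":0,"ry":0,"rz":-0.1757},{"grip":-1,"x":0,"y":0,"z":0,"rx":0,"ry":0,"rz":-0.1757},{"grip":-1,"x":0,"y":0,"z":0,"rx":0,"ry":0,"rz":-0.1757},{"grip":-1,"x":0,"y":0,"z":0,"rx":0,"ry":0,"rz":-0.1757},{"grip":-1,"x":0,"y":0,"z":0,"rx":0,"ry":0,"rz":-0.1757},{"grip":-1,"x":0,"y":0,"z":0,"rx":0,"ry":0,"rz":0},{"grip":-1,"x":0,"y":0,"z":0,"rx":0,"ry":0,"rz":0}]'

```text
time_s: 9.55
position: [0.5357, 0.3434, 0.2377]
tool_rot: [[0.22, 0.975, -0.001], [0.975, -0.22, -0.001], [-0.001, -0.001, -1.0]]
ft_force: [-0.4, 0.5, 0.5]
grip_width: 0.0853
```

```bash

python3 -c "
from h import *
for c in('top','scene'):
    im=optics.get_image(c);P=cloud(im);cv2.imwrite(f'pics/{c}3.png',im['color'])
    sel=(abs(P[...,0]-.575)<.04)&(abs(P[...,1]+.02)<.04)&(P[...,2]>.086)&(P[...,2]<.1)
    p=P[sel];print(c,len(p),p.min(0).round(4),p.max(0).round(4),((p.min(0)+p.max(0))/2).round(4))
    # circle fit: grid search annulus
    best=max(((np.sum((lambda r:(r>.0095)&(r<.0205))(np.hypot(p[:,0]-a,p[:,1]-b)))),a,b) for a in np.arange(.568,.582,.0005) for b in np.arange(-.028,-.012,.0005)); print(best)
    for n,ctr in(('org',(.536,.343)),('gry',(.5226,.2845)),('green',(.509,.226))):
        s=(abs(P[...,0]-ctr[0])<.018)&(abs(P[...,1]-ctr[1])<.018)&(P[...,2]>.135)&(P[...,2]<.148)
        q=P[s]
        if len(q):print(n,len(q),((q.min(0)+q.max(0))/2).round(4),q.min(0).round(4),q.max(0).round(4))
to(.536,.343,.124)"
```

```text
top 141 [ 0.5539 -0.0396  0.0863] [ 0.5925 -0.0011  0.0986] [ 0.5732 -0.0203  0.0924]
(np.int64(133), np.float64(0.5739999999999993), np.float64(-0.019499999999999993))
org 48 [0.5335 0.3431 0.1403] [0.5242 0.3334 0.1352] [0.5427 0.3528 0.1455]
gry 46 [0.5213 0.2839 0.1405] [0.5133 0.2747 0.1357] [0.5293 0.2931 0.1452]
green 45 [0.5078 0.2254 0.1404] [0.4999 0.2157 0.1361] [0.5157 0.2351 0.1446]
scene 169 [ 0.5539 -0.0433  0.086 ] [ 0.5965 -0.0011  0.095 ] [ 0.5752 -0.0222  0.0905]
(np.int64(147), np.float64(0.5754999999999991), np.float64(-0.020499999999999994))
org 64 [0.5343 0.3429 0.1394] [0.5245 0.3335 0.1353] [0.544  0.3524 0.1435]
gry 63 [0.5216 0.2848 0.1389] [0.5113 0.2749 0.1351] [0.5319 0.2947 0.1427]
green 60 [0.5088 0.226  0.1394] [0.4986 0.2168 0.135 ] [0.519  0.2352 0.1439]
t 9.65 pos [0.5358 0.3434 0.238 ] F [ 1.08 -0.98 -0.11] M [ 0.006 -0.001 -0.02 ] w 0.0851 yaw 77.34 z [-6.e-04 -3.e-04 -1.e+00] q [22.  31.  60.  -0.  89.1 34.7]
shift tool [-0.0003  0.0003  0.114 ]
```

View pics/scene3.png

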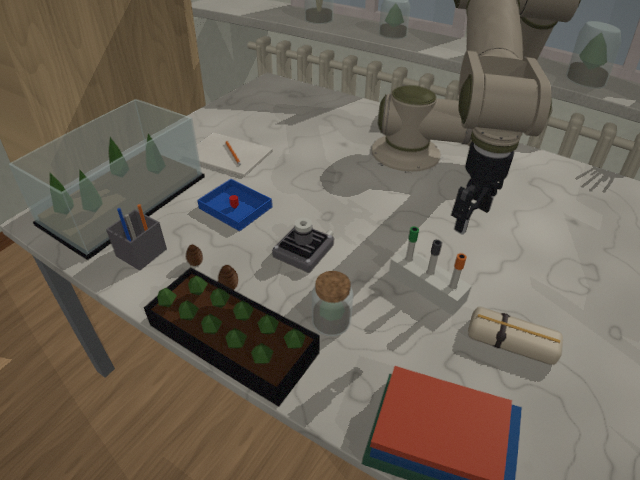

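Both cameras put the tube axis near (0.534, 0.343) and the socket near (0.575, -0.020). I'll descend and grip the collar.

Emit:
play_rows --commands '[{"grip":-1,"x":-0.0007,"y":-0.0015,"z":0.03,"rx":0,"ry":0,"rz":0},{"grip":-1,"x":0,"y":0,"z":0.04,"rx":0,"ry":0,"rz":0},{"grip":-1,"x":0,"y":0,"z":0.03,"rx":0,"ry":0,"rz":0},{"grip":-1,"x":0,"y":0,"z":0.016,"rx":0,"ry":0,"rz":0},{"grip":-1,"x":0,"y":0,"z":0,"rx":0,"ry":0,"rz":0},{"grip":-1,"x":0,"y":0,"z":0,"rx":0,"ry":0,"rz":0}]' --squeeze 60

```text
time_s: 10.4
position: [0.5349, 0.3434, 0.1237]
tool_rot: [[0.217, 0.976, 0.002], [0.976, -0.217, 0.001], [0.001, 0.002, -1.0]]
ft_force: [0.2, -0.8, 0.4]
grip_width: 0.0854
```

```bash

python3 -c "
from h import *
to(.534,.343,.121)"
```

```text
t 10.4 pos [0.5349 0.3434 0.1237] F [ 0.16 -0.77  0.4 ] M [-0.03   0.008  0.013] w 0.0854 yaw 77.45 z [ 2.2e-03  9.0e-04 -1.0e+00] q [22.  36.1 70.2  0.  73.6 34.6]
shift tool [-0.0006 -0.0008  0.0027]
```

Emit:
play_rows --commands '[{"grip":-1,"x":-0.0005,"y":-0.0005,"z":0.002,"rx":0,"ry":0,"rz":0},{"grip":1,"x":0,"y":0,"z":0,"rx":0,"ry":0,"rz":0},{"grip":1,"x":0,"y":0,"z":0,"rx":0,"ry":0,"rz":0},{"grip":1,"x":0,"y":0,"z":0,"rx":0,"ry":0,"rz":0},{"grip":1,"x":0,"y":0,"z":0,"rx":0,"ry":0,"rz":0},{"grip":1,"x":0,"y":0,"z":0,"rx":0,"ry":0,"rz":0},{"grip":1,"x":0,"y":0,"z":0,"rx":0,"ry":0,"rz":0}]' --squeeze 60

```text
time_s: 11.28
position: [0.5338, 0.3428, 0.1206]
tool_rot: [[0.217, 0.976, 0.0], [0.976, -0.217, 0.0], [0.0, 0.0, -1.0]]
ft_force: [-0.9, 0.1, 2.6]
grip_width: 0.0181
```

```bash

python3 -c "
from h import *
to(.534,.343,.121)"
```

```text
t 11.275 pos [0.5338 0.3428 0.1206] F [-0.94  0.12  2.61] M [0.007 0.061 0.019] w 0.0181 yaw 77.46 z [ 4.e-04  2.e-04 -1.e+00] q [22.  36.2 70.6  0.  73.2 34.6]
shift tool [ 0.0003  0.0002 -0.0004]
```

Emit:
play_rows --commands '[{"grip":1,"x":0,"y":0,"z":-0.015,"rx":0,"ry":0,"rz":0},{"grip":1,"x":0,"y":0,"z":-0.03,"rx":0,"ry":0,"rz":0},{"grip":1,"x":0,"y":0,"z":-0.04,"rx":0,"ry":0,"rz":0},{"grip":1,"x":0,"y":0,"z":-0.04,"rx":0,"ry":0,"rz":0},{"grip":1,"x":0,"y":0,"z":-0.025,"rx":0,"ry":0,"rz":0},{"grip":1,"x":0,"y":0,"z":0,"rx":0,"ry":0,"rz":0},{"grip":1,"x":0,"y":0,"z":0,"rx":0,"ry":0,"rz":0}]'

```text
time_s: 12.15
position: [0.5333, 0.3426, 0.2692]
tool_rot: [[0.217, 0.976, -0.002], [0.976, -0.217, -0.001], [-0.001, -0.002, -1.0]]
ft_force: [1.3, -0.6, -0.9]
grip_width: 0.0186
```

```bash

python3 -c "
from h import *
to(.575,-.020,.255)
for c in('scene',):
    im=optics.get_image(c);P=cloud(im);cv2.imwrite(f'pics/{c}4.png',cv2.resize(im['color'][100:300,340:560],None,fx=3,fy=3))
"
```

```text
t 12.15 pos [0.5333 0.3426 0.2692] F [ 1.35 -0.64 -0.93] M [ 0.009 -0.025  0.019] w 0.0186 yaw 77.46 z [-2.e-03 -8.e-04 -1.e+00] q [22.  29.9 56.9  0.  93.3 34.6]
shift tool [-0.3449  0.1194  0.0144]
```

View pics/scene4.png

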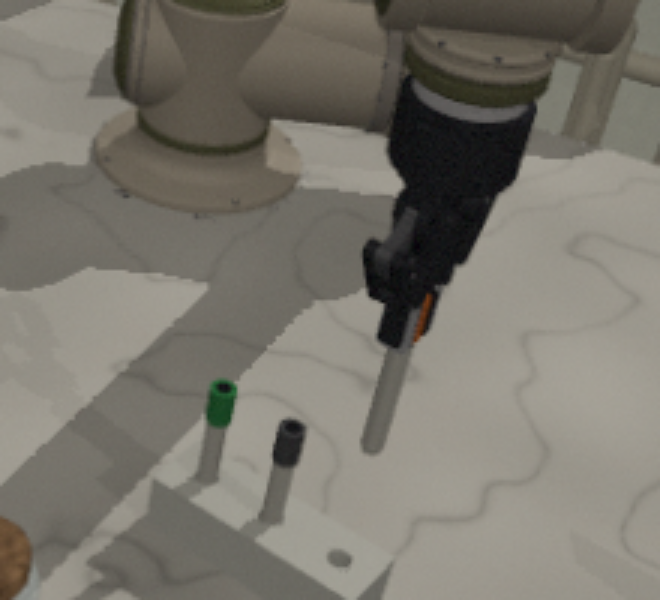

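Emit:
play_rows --commands '[{"grip":1,"x":-0.0431,"y":0.0149,"z":0,"rx":0,"ry":0,"rz":0},{"grip":1,"x":-0.0431,"y":0.0149,"z":0,"rx":0,"ry":0,"rz":0},{"grip":1,"x":-0.0431,"y":0.0149,"z":0,"rx":0,"ry":0,"rz":0},{"grip":1,"x":-0.0431,"y":0.0149,"z":0,"rx":0,"ry":0,"rz":0},{"grip":1,"x":-0.0431,"y":0.0149,"z":0,"rx":0,"ry":0,"rz":0},{"grip":1,"x":-0.0431,"y":0.0149,"z":0,"rx":0,"ry":0,"rz":0},{"grip":1,"x":-0.0431,"y":0.0149,"z":0,"rx":0,"ry":0,"rz":0},{"grip":1,"x":-0.0431,"y":0.0149,"z":0.012,"rx":0,"ry":0,"rz":0},{"grip":1,"x":0,"y":0,"z":0.033,"rx":0,"ry":0,"rz":0},{"grip":1,"x":0,"y":0,"z":0,"rx":0,"ry":0,"rz":0},{"grip":1,"x":0,"y":0,"z":0,"rx":0,"ry":0,"rz":0},{"grip":1,"x":0,"y":0,"z":0,"rx":0,"ry":0,"rz":0}]'

```text
time_s: 13.7
position: [0.5756, -0.0192, 0.2265]
tool_rot: [[0.216, 0.976, 0.002], [0.976, -0.216, -0.0], [-0.0, 0.002, -1.0]]
ft_force: [0.1, 0.0, -0.3]
grip_width: 0.0186
```

```bash
cat >> h.py <<'E'
def proj(im,p):
    T=np.linalg.inv(np.array(im["cam_to_world"]))
    r,_=cv2.Rodrigues(T[:3,:3]); q,_=cv2.projectPoints(np.array(p,float).reshape(-1,3),r,T[:3,3],K(im),np.array(im["dist_coeffs"],float)); return q.reshape(-1,2)
E
python3 -c "
from h import *
to(.575,-.020,.210)
im=optics.get_image('scene');P=cloud(im);cv2.imwrite('pics/scene5.png',cv2.resize(im['color'][130:290,230:400],None,fx=4,fy=4,interpolation=cv2.INTER_CUBIC)[:600])
np.savez('pics/s5.npz',P=P,c=im['color'])
for z in np.arange(.1,.22,.01):
    s=(abs(P[...,0]-.575)<.03)&(abs(P[...,1]+.02)<.03)&(abs(P[...,2]-z)<.005);q=P[s]
    if len(q):print(z.round(3),len(q),q.mean(0).round(4),(q.max(0)-q.min(0)).round(4))
print(proj(im,[[.575,-.02,.092],[.575,-.02,.1],[.575,-.02,.2]]))
im=optics.get_image('top');cv2.imwrite('pics/top5.png',cv2.resize(im['color'][150:300,260:420],None,fx=4,fy=4))
"
```

```text
t 13.7 pos [ 0.5756 -0.0192  0.2265] F [ 0.14  0.   -0.29] M [ 0.036 -0.012 -0.026] w 0.0186 yaw 77.52 z [ 1.9e-03 -4.0e-04 -1.0e+00] q [-13.7  25.1  72.1   0.   82.7  -1.2]
shift tool [-0.0009 -0.0004  0.0165]
0.1 3 [ 0.5778 -0.0105  0.0955] [0.0165 0.0234 0.0008]
0.12 17 [ 0.5802 -0.0154  0.1212] [0.0116 0.0157 0.0089]
0.13 21 [ 0.581  -0.0162  0.1303] [0.0096 0.0139 0.0093]
0.14 25 [ 0.581  -0.0164  0.1399] [0.011  0.0159 0.0095]
0.15 24 [ 0.5805 -0.0158  0.1498] [0.01   0.0143 0.0093]
0.16 23 [ 0.5812 -0.0157  0.1601] [0.0077 0.0136 0.009 ]
0.17 29 [ 0.5807 -0.0158  0.17  ] [0.0097 0.0136 0.0097]
0.18 24 [ 0.5803 -0.0155  0.1805] [0.0103 0.0123 0.0092]
0.19 24 [ 0.5807 -0.0156  0.1901] [0.01   0.0134 0.0096]
0.2 25 [ 0.5808 -0.0156  0.1995] [0.0105 0.0135 0.0085]
0.21 21 [ 0.5813 -0.0141  0.2098] [0.0163 0.0184 0.0096]
[[303.29326841 223.40813682]
 [303.2508295  220.79624803]
 [302.69757409 185.9326929 ]]
```

View pics/scene5.png

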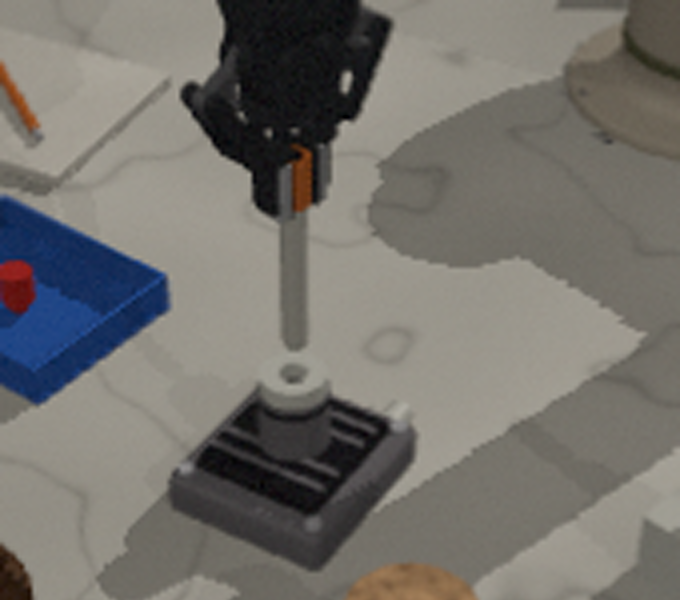

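View pics/top5.png

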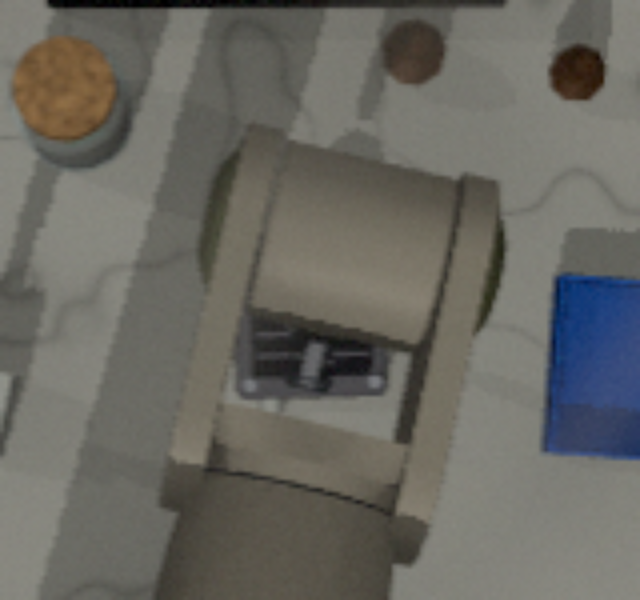

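The tube hangs vertical in the grip. In the crop its foot is at (295,348), straight over the mouth at (293,372). The depth data puts its axis at about (0.5755, -0.0194), within 1 mm of the socket, so I'll enter the mouth.

Emit:
play_rows --commands '[{"grip":1,"x":-0.001,"y":0,"z":0.01,"rx":0,"ry":0,"rz":0},{"grip":1,"x":0,"y":0,"z":0.01,"rx":0,"ry":0,"rz":0},{"grip":1,"x":0,"y":0,"z":0.006,"rx":0,"ry":0,"rz":0},{"grip":1,"x":0,"y":0,"z":0.004,"rx":0,"ry":0,"rz":0},{"grip":1,"x":0,"y":0,"z":0.002,"rx":0,"ry":0,"rz":0},{"grip":1,"x":0,"y":0,"z":0,"rx":0,"ry":0,"rz":0},{"grip":1,"x":0,"y":0,"z":0,"rx":0,"ry":0,"rz":0}]' --squeeze 70

```text
time_s: 14.68
position: [0.5748, -0.0208, 0.1931]
tool_rot: [[0.217, 0.976, -0.001], [0.976, -0.217, -0.0], [-0.0, -0.001, -1.0]]
ft_force: [-1.3, -1.3, -2.5]
grip_width: 0.0185
```

```bash

python3 -c "
from h import *
to(.5753,-.020,.192)
im=optics.get_image('scene');cv2.imwrite('pics/scene6.png',cv2.resize(im['color'][130:290,230:400],None,fx=4,fy=4,interpolation=cv2.INTER_CUBIC)[:600])
"
```

```text
t 14.675 pos [ 0.5748 -0.0208  0.1931] F [-1.33 -1.32 -2.47] M [-0.562  0.443  0.009] w 0.0185 yaw 77.46 z [-7.e-04 -1.e-04 -1.e+00] q [-13.8  26.7  75.2  -0.   78.1  -1.3]
shift tool [0.0008 0.0003 0.0011]
```

View pics/scene6.png

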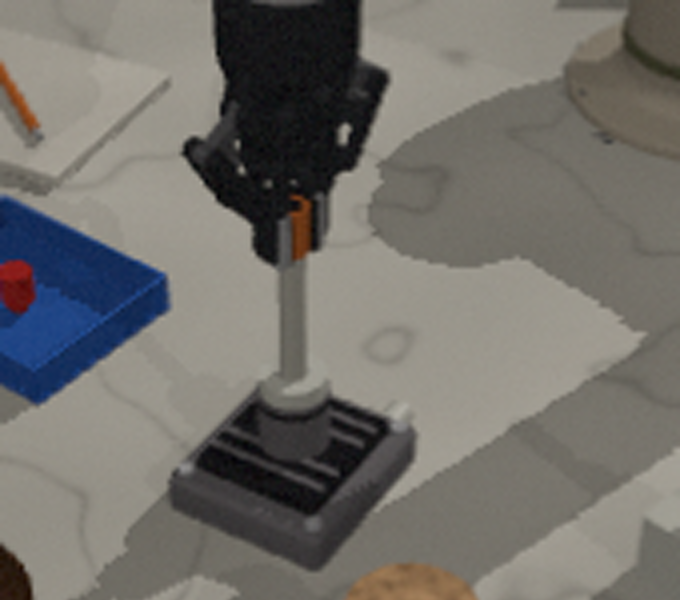

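The foot is about 9 mm into the mouth. The moments suggest the bore lies slightly toward -x and -y, so I'll nudge that way and press through the seal.

Emit:
play_rows --commands '[{"grip":1,"x":-0.0008,"y":-0.0004,"z":0,"rx":0,"ry":0,"rz":0},{"grip":1,"x":0,"y":0,"z":0.002,"rx":0,"ry":0,"rz":0},{"grip":1,"x":0,"y":0,"z":0.002,"rx":0,"ry":0,"rz":0},{"grip":1,"x":0,"y":0,"z":0,"rx":0,"ry":0,"rz":0}]'

```text
time_s: 15.22
position: [0.5745, -0.0213, 0.1892]
tool_rot: [[0.217, 0.976, 0.0], [0.976, -0.217, 0.0], [0.0, 0.0, -1.0]]
ft_force: [-0.6, -0.9, -0.4]
grip_width: 0.0182
```

```bash

python3 -c "
from h import *
to(.5753,-.020,.18)
"
```

```text
t 15.225 pos [ 0.5745 -0.0213  0.1892] F [-0.57 -0.86 -0.43] M [-0.336  0.188 -0.055] w 0.0182 yaw 77.46 z [ 2.e-04  1.e-04 -1.e+00] q [-13.9  26.8  75.7   0.   77.5  -1.4]
shift tool [0.0015 0.0005 0.0092]
```

Emit:
play_rows --commands '[{"grip":1,"x":-0.0006,"y":-0.0002,"z":0.002,"rx":0,"ry":0,"rz":0},{"grip":1,"x":0,"y":0,"z":0.002,"rx":0,"ry":0,"rz":0},{"grip":1,"x":0,"y":0,"z":0.0,"rx":0,"ry":0,"rz":0}]'

```text
time_s: 15.6
position: [0.5742, -0.0219, 0.1854]
tool_rot: [[0.217, 0.976, 0.0], [0.976, -0.217, -0.0], [0.0, 0.0, -1.0]]
ft_force: [-0.5, -0.9, 1.9]
grip_width: 0.018
```

Emit:
play_rows --commands '[{"grip":1,"x":0,"y":0,"z":0.002,"rx":0,"ry":0,"rz":0},{"grip":1,"x":0,"y":0,"z":0,"rx":0,"ry":0,"rz":0}]'

```text
time_s: 15.85
position: [0.5744, -0.0219, 0.1838]
tool_rot: [[0.217, 0.976, 0.001], [0.976, -0.217, -0.0], [0.0, 0.001, -1.0]]
ft_force: [-0.7, -1.3, 4.3]
grip_width: 0.0179
```

```bash

python3 -c "
from h import *
to(.5753,-.020,.18)
"
```

```text
t 15.85 pos [ 0.5744 -0.0219  0.1838] F [-0.66 -1.26  4.34] M [-0.238  0.313 -0.039] w 0.0179 yaw 77.47 z [ 1.2e-03 -2.0e-04 -1.0e+00] q [-14.   27.1  76.2   0.   76.6  -1.5]
shift tool [0.0021 0.0005 0.0038]
```

Emit:
play_rows --commands '[{"grip":1,"x":0,"y":-0.0002,"z":0.002,"rx":0,"ry":0,"rz":0},{"grip":1,"x":0,"y":0,"z":0,"rx":0,"ry":0,"rz":0}]'

```text
time_s: 16.1
position: [0.5744, -0.022, 0.182]
tool_rot: [[0.217, 0.976, 0.002], [0.976, -0.217, -0.0], [0.0, 0.002, -1.0]]
ft_force: [0.3, -1.4, 3.9]
grip_width: 0.0183
```

Emit:
play_rows --commands '[{"grip":1,"x":0,"y":0,"z":0.002,"rx":0,"ry":0,"rz":0},{"grip":1,"x":0,"y":0,"z":0,"rx":0,"ry":0,"rz":0}]'

```text
time_s: 16.35
position: [0.574, -0.0219, 0.1787]
tool_rot: [[0.217, 0.976, -0.0], [0.976, -0.217, 0.0], [0.0, -0.0, -1.0]]
ft_force: [1.0, -0.8, -4.0]
grip_width: 0.0182
```

Emit:
play_rows --commands '[{"grip":1,"x":0,"y":0,"z":0.002,"rx":0,"ry":0,"rz":0},{"grip":1,"x":0,"y":0,"z":0,"rx":0,"ry":0,"rz":0}]'

```text
time_s: 16.6
position: [0.5741, -0.0219, 0.1773]
tool_rot: [[0.217, 0.976, 0.001], [0.976, -0.217, 0.0], [0.0, 0.001, -1.0]]
ft_force: [0.8, -0.1, 1.1]
grip_width: 0.0181
```

```bash

python3 -c "
from h import *
to(.5753,-.020,.17)
"
```

```text
t 16.6 pos [ 0.5741 -0.0219  0.1773] F [ 0.82 -0.13  1.06] M [-0.154 -0.349 -0.004] w 0.0181 yaw 77.46 z [ 6.e-04  0.e+00 -1.e+00] q [-14.   27.4  76.8   0.   75.8  -1.5]
shift tool [0.0021 0.0007 0.0073]
```

The force peaked and then dropped with a snap. I'll check that the tube hasn't slipped in the grip.

```bash

python3 -c "
from h import *
im=optics.get_image('scene');P=cloud(im);cv2.imwrite('pics/scene7.png',cv2.resize(im['color'][130:290,230:400],None,fx=4,fy=4,interpolation=cv2.INTER_CUBIC)[:600])
hsv=cv2.cvtColor(im['color'],cv2.COLOR_BGR2HSV).astype(int)
m=(hsv[...,0]<14)&(hsv[...,1]>150)&(abs(P[...,0]-.575)<.04)&(abs(P[...,1]+.02)<.04)&(P[...,2]>.12)
v,u=np.nonzero(m);print(len(v),u.min(),u.max(),v.min(),v.max(),P[m].min(0).round(4),P[m].max(0).round(4))
d=np.load('pics/s5.npz');P=d['P'];hsv=cv2.cvtColor(d['c'],cv2.COLOR_BGR2HSV).astype(int)
m=(hsv[...,0]<14)&(hsv[...,1]>150)&(abs(P[...,0]-.575)<.04)&(abs(P[...,1]+.02)<.04)&(P[...,2]>.12)
v,u=np.nonzero(m);print(len(v),u.min(),u.max(),v.min(),v.max(),P[m].min(0).round(4),P[m].max(0).round(4))
"
```

```text
68 303 307 184 199 [ 0.5637 -0.0256  0.1698] [ 0.5833 -0.0104  0.1995]
74 302 307 166 182 [ 0.5645 -0.0238  0.2176] [ 0.59   -0.0073  0.2535]
```

View pics/scene7.png

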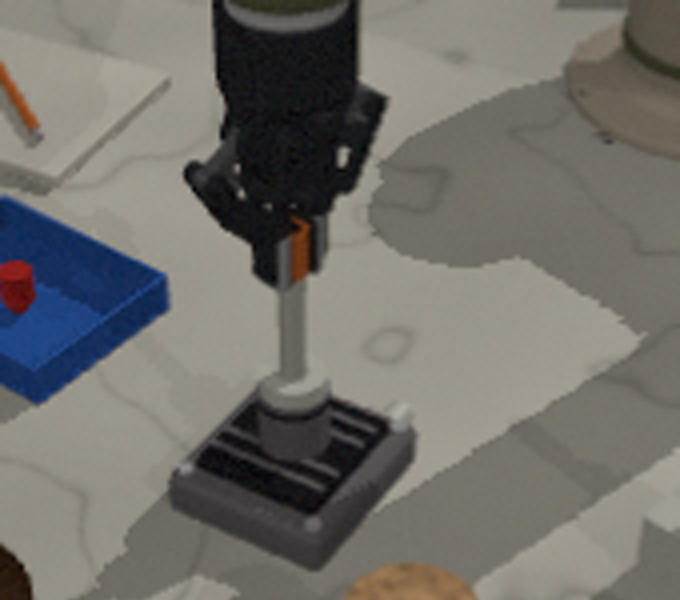

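There's no slip: the collar moved down with the fingers. The foot is about 25 mm deep, so I'll continue in small feeling steps.

Emit:
play_rows --commands '[{"grip":1,"x":0,"y":0,"z":0.002,"rx":0,"ry":0,"rz":0},{"grip":1,"x":0,"y":0,"z":0.002,"rx":0,"ry":0,"rz":0},{"grip":1,"x":0,"y":0,"z":0,"rx":0,"ry":0,"rz":0}]'

```text
time_s: 17.02
position: [0.5739, -0.0218, 0.1729]
tool_rot: [[0.217, 0.976, -0.0], [0.976, -0.217, 0.0], [0.0, -0.0, -1.0]]
ft_force: [1.5, -0.5, -1.3]
grip_width: 0.0183
```

Emit:
play_rows --commands '[{"grip":1,"x":0,"y":0,"z":0.001,"rx":0,"ry":0,"rz":0},{"grip":1,"x":0,"y":0,"z":0,"rx":0,"ry":0,"rz":0}]'

```text
time_s: 17.27
position: [0.5738, -0.0219, 0.172]
tool_rot: [[0.217, 0.976, -0.001], [0.976, -0.217, 0.0], [-0.0, -0.001, -1.0]]
ft_force: [1.3, -0.4, -0.0]
grip_width: 0.0185
```

Emit:
play_rows --commands '[{"grip":1,"x":0,"y":0,"z":0.001,"rx":0,"ry":0,"rz":0},{"grip":1,"x":0,"y":0,"z":0,"rx":0,"ry":0,"rz":0}]'

```text
time_s: 17.52
position: [0.5739, -0.0219, 0.1714]
tool_rot: [[0.217, 0.976, 0.0], [0.976, -0.217, -0.0], [-0.0, 0.0, -1.0]]
ft_force: [-0.0, -0.3, 1.3]
grip_width: 0.0181
```

Emit:
play_rows --commands '[{"grip":1,"x":0,"y":0,"z":0.001,"rx":0,"ry":0,"rz":0},{"grip":1,"x":0,"y":0,"z":0,"rx":0,"ry":0,"rz":0}]'

```text
time_s: 17.77
position: [0.5739, -0.0219, 0.1701]
tool_rot: [[0.217, 0.976, -0.0], [0.976, -0.217, 0.0], [0.0, -0.0, -1.0]]
ft_force: [1.5, -0.8, 1.7]
grip_width: 0.0183
```

Emit:
play_rows --commands '[{"grip":1,"x":0,"y":0,"z":0.001,"rx":0,"ry":0,"rz":0},{"grip":1,"x":0,"y":0,"z":0,"rx":0,"ry":0,"rz":0}]'

```text
time_s: 18.02
position: [0.574, -0.0219, 0.1695]
tool_rot: [[0.217, 0.976, 0.0], [0.976, -0.217, -0.0], [-0.0, 0.0, -1.0]]
ft_force: [-0.2, 0.5, 4.8]
grip_width: 0.0183
```

Emit:
play_rows --commands '[{"grip":1,"x":0,"y":0,"z":0.0007,"rx":0,"ry":0,"rz":0},{"grip":1,"x":0,"y":0,"z":0,"rx":0,"ry":0,"rz":0}]'

```text
time_s: 18.27
position: [0.574, -0.0219, 0.1689]
tool_rot: [[0.217, 0.976, 0.001], [0.976, -0.217, -0.0], [-0.0, 0.001, -1.0]]
ft_force: [-0.4, -1.0, 4.2]
grip_width: 0.0184
```

Emit:
play_rows --commands '[{"grip":1,"x":0,"y":0,"z":0.0007,"rx":0,"ry":0,"rz":0},{"grip":1,"x":0,"y":0,"z":0,"rx":0,"ry":0,"rz":0}]'

```text
time_s: 18.52
position: [0.5741, -0.0219, 0.1683]
tool_rot: [[0.217, 0.976, 0.001], [0.976, -0.217, -0.0], [-0.0, 0.001, -1.0]]
ft_force: [1.1, -0.8, 5.1]
grip_width: 0.018
```

Emit:
play_rows --commands '[{"grip":1,"x":0,"y":0,"z":0.0007,"rx":0,"ry":0,"rz":0},{"grip":1,"x":0,"y":0,"z":0,"rx":0,"ry":0,"rz":0}]'

```text
time_s: 18.77
position: [0.5742, -0.0219, 0.1677]
tool_rot: [[0.217, 0.976, 0.001], [0.976, -0.217, -0.0], [0.0, 0.001, -1.0]]
ft_force: [0.2, 0.0, 5.8]
grip_width: 0.0182
```

Emit:
play_rows --commands '[{"grip":1,"x":0,"y":0,"z":0.001,"rx":0,"ry":0,"rz":0},{"grip":1,"x":0,"y":0,"z":0,"rx":0,"ry":0,"rz":0}]'

```text
time_s: 19.02
position: [0.5739, -0.0219, 0.1658]
tool_rot: [[0.217, 0.976, -0.0], [0.976, -0.217, 0.0], [0.0, -0.0, -1.0]]
ft_force: [1.6, -0.4, -0.5]
grip_width: 0.0179
```

Emit:
play_rows --commands '[{"grip":1,"x":0,"y":0,"z":0.001,"rx":0,"ry":0,"rz":0},{"grip":1,"x":0,"y":0,"z":0,"rx":0,"ry":0,"rz":0}]'

```text
time_s: 19.27
position: [0.5738, -0.0219, 0.1649]
tool_rot: [[0.217, 0.976, -0.001], [0.976, -0.217, 0.0], [0.0, -0.001, -1.0]]
ft_force: [1.7, -0.4, -0.4]
grip_width: 0.0185
```

```bash

python3 -c "
from h import *
to(.5753,-.020,.17)
im=optics.get_image('scene');P=cloud(im);cv2.imwrite('pics/scene8.png',cv2.resize(im['color'][130:290,230:400],None,fx=4,fy=4,interpolation=cv2.INTER_CUBIC)[:600])
hsv=cv2.cvtColor(im['color'],cv2.COLOR_BGR2HSV).astype(int)
m=(hsv[...,0]<14)&(hsv[...,1]>150)&(abs(P[...,0]-.575)<.04)&(abs(P[...,1]+.02)<.04)&(P[...,2]>.12)
v,u=np.nonzero(m);print(len(v),u.min(),u.max(),v.min(),v.max(),P[m].min(0).round(4),P[m].max(0).round(4))
"
```

```text
t 19.275 pos [ 0.5738 -0.0219  0.1649] F [ 1.71 -0.42 -0.44] M [-0.167 -0.266  0.011] w 0.0185 yaw 77.46 z [-6.e-04  2.e-04 -1.e+00] q [-14.   28.1  77.8   0.   74.1  -1.5]
shift tool [ 0.0021  0.0011 -0.0051]
66 303 307 189 204 [ 0.5625 -0.0262  0.1574] [ 0.5842 -0.0107  0.1862]
```

View pics/scene8.png

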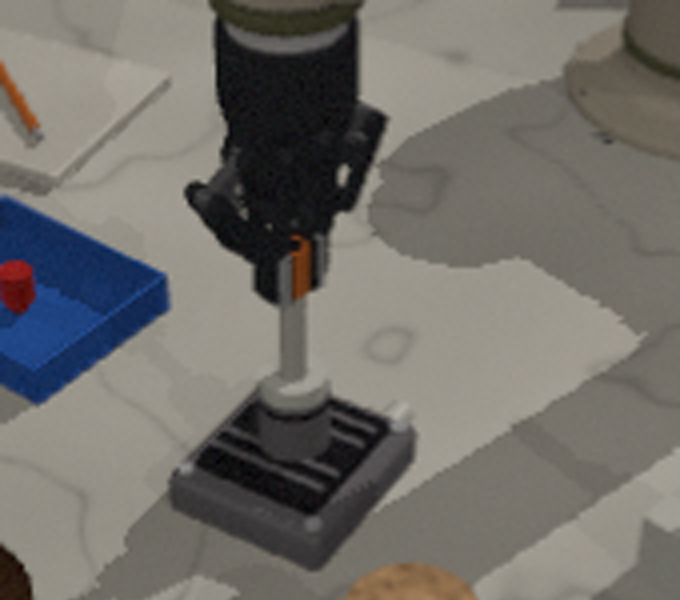

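That was stick-slip and the tube is still moving with the grip. I'll keep going.

Emit:
play_rows --commands '[{"grip":1,"x":0,"y":0,"z":0.001,"rx":0,"ry":0,"rz":0},{"grip":1,"x":0,"y":0,"z":0,"rx":0,"ry":0,"rz":0}]'

```text
time_s: 19.58
position: [0.5738, -0.0219, 0.1644]
tool_rot: [[0.217, 0.976, -0.0], [0.976, -0.217, -0.0], [-0.0, -0.0, -1.0]]
ft_force: [-0.1, -0.9, 4.2]
grip_width: 0.0184
```

Emit:
play_rows --commands '[{"grip":1,"x":0,"y":0,"z":0.001,"rx":0,"ry":0,"rz":0},{"grip":1,"x":0,"y":0,"z":0,"rx":0,"ry":0,"rz":0}]'

```text
time_s: 19.82
position: [0.5739, -0.0219, 0.163]
tool_rot: [[0.217, 0.976, -0.0], [0.976, -0.217, 0.0], [0.0, -0.0, -1.0]]
ft_force: [0.8, -0.7, 1.4]
grip_width: 0.018
```

Emit:
play_rows --commands '[{"grip":1,"x":0,"y":0,"z":0.001,"rx":0,"ry":0,"rz":0},{"grip":1,"x":0,"y":0,"z":0,"rx":0,"ry":0,"rz":0}]'

```text
time_s: 20.08
position: [0.5739, -0.0219, 0.162]
tool_rot: [[0.217, 0.976, -0.0], [0.976, -0.217, 0.0], [0.0, -0.0, -1.0]]
ft_force: [1.2, -0.5, 1.3]
grip_width: 0.0179
```

Emit:
play_rows --commands '[{"grip":1,"x":0,"y":0,"z":0.001,"rx":0,"ry":0,"rz":0},{"grip":1,"x":0,"y":0,"z":0,"rx":0,"ry":0,"rz":0}]'

```text
time_s: 20.32
position: [0.574, -0.0219, 0.1613]
tool_rot: [[0.217, 0.976, 0.0], [0.976, -0.217, -0.0], [-0.0, 0.0, -1.0]]
ft_force: [-0.3, -1.3, 3.9]
grip_width: 0.0181
```

Emit:
play_rows --commands '[{"grip":1,"x":0,"y":0,"z":0.001,"rx":0,"ry":0,"rz":0},{"grip":1,"x":0,"y":0,"z":0,"rx":0,"ry":0,"rz":0}]'

```text
time_s: 20.58
position: [0.574, -0.0219, 0.1607]
tool_rot: [[0.217, 0.976, 0.001], [0.976, -0.217, -0.0], [-0.0, 0.001, -1.0]]
ft_force: [-1.1, -0.5, 7.0]
grip_width: 0.0182
```

Emit:
play_rows --commands '[{"grip":1,"x":0,"y":0,"z":0.0006,"rx":0,"ry":0,"rz":0},{"grip":1,"x":0,"y":0,"z":0,"rx":0,"ry":0,"rz":0}]'

```text
time_s: 20.82
position: [0.5741, -0.0219, 0.1607]
tool_rot: [[0.217, 0.976, 0.001], [0.976, -0.217, -0.0], [-0.0, 0.001, -1.0]]
ft_force: [-2.3, -0.2, 11.0]
grip_width: 0.0179
```

Emit:
play_rows --commands '[{"grip":1,"x":0,"y":0,"z":0.0006,"rx":0,"ry":0,"rz":0},{"grip":1,"x":0,"y":0,"z":0,"rx":0,"ry":0,"rz":0}]'

```text
time_s: 21.08
position: [0.5743, -0.0219, 0.1606]
tool_rot: [[0.217, 0.976, 0.002], [0.976, -0.217, -0.001], [-0.0, 0.002, -1.0]]
ft_force: [-3.1, 0.1, 14.3]
grip_width: 0.0179
```

Emit:
play_rows --commands '[{"grip":1,"x":0,"y":0,"z":0.0006,"rx":0,"ry":0,"rz":0},{"grip":1,"x":0,"y":0,"z":0,"rx":0,"ry":0,"rz":0}]'

```text
time_s: 21.32
position: [0.5744, -0.022, 0.1606]
tool_rot: [[0.217, 0.976, 0.003], [0.976, -0.217, -0.001], [-0.0, 0.003, -1.0]]
ft_force: [-3.4, 1.1, 19.3]
grip_width: 0.0186
```

Emit:
play_rows --commands '[{"grip":1,"x":0,"y":0,"z":0.0006,"rx":0,"ry":0,"rz":0},{"grip":1,"x":0,"y":0,"z":0,"rx":0,"ry":0,"rz":0}]'

```text
time_s: 21.58
position: [0.5745, -0.022, 0.1605]
tool_rot: [[0.217, 0.976, 0.004], [0.976, -0.217, -0.001], [-0.0, 0.004, -1.0]]
ft_force: [-3.6, 0.9, 22.0]
grip_width: 0.0181
```

```bash

python3 -c "
from h import *
to(.5753,-.020,.16)
"
```

```text
t 21.575 pos [ 0.5745 -0.022   0.1605] F [-3.59  0.9  22.  ] M [ 0.119  0.971 -0.055] w 0.0181 yaw 77.47 z [ 0.0037 -0.001  -1.    ] q [-14.   28.3  78.2  -0.   73.2  -1.5]
shift tool [0.0021 0.0004 0.0005]
```

The position is stuck at z = 0.1605 while the force rises steadily to 22 N, so the tube is on the stop at about 41 mm. I'll ease off and release.

Emit:
play_rows --commands '[{"grip":1,"x":0,"y":0,"z":-0.0015,"rx":0,"ry":0,"rz":0},{"grip":1,"x":0,"y":0,"z":0,"rx":0,"ry":0,"rz":0}]' --squeeze 20

```text
time_s: 21.82
position: [0.5742, -0.0219, 0.1606]
tool_rot: [[0.217, 0.976, 0.002], [0.976, -0.217, -0.001], [-0.0, 0.002, -1.0]]
ft_force: [-1.3, 0.7, 12.6]
grip_width: 0.0181
```

```bash

python3 -c "
from h import *
to(.5753,-.020,.16)
"
```

```text
t 21.825 pos [ 0.5742 -0.0219  0.1606] F [-1.35  0.72 12.59] M [ 0.023  0.545 -0.047] w 0.0181 yaw 77.47 z [ 1.8e-03 -5.0e-04 -1.0e+00] q [-14.   28.4  78.2  -0.   73.3  -1.5]
shift tool [0.0021 0.0007 0.0006]
```

Emit:
play_rows --commands '[{"grip":1,"x":0,"y":0,"z":-0.0008,"rx":0,"ry":0,"rz":0},{"grip":0.4,"x":0,"y":0,"z":0,"rx":0,"ry":0,"rz":0},{"grip":0,"x":0,"y":0,"z":0,"rx":0,"ry":0,"rz":0},{"grip":-0.3,"x":0,"y":0,"z":0,"rx":0,"ry":0,"rz":0},{"grip":-0.5,"x":0,"y":0,"z":0,"rx":0,"ry":0,"rz":0},{"grip":-0.5,"x":0,"y":0,"z":0,"rx":0,"ry":0,"rz":0}]'

```text
time_s: 22.58
position: [0.5739, -0.0219, 0.16]
tool_rot: [[0.217, 0.976, -0.0], [0.976, -0.217, 0.0], [0.0, -0.0, -1.0]]
ft_force: [0.3, -0.3, -0.5]
grip_width: 0.0639
```

```bash

python3 -c "
from h import *
to(.5753,-.020,.16)
im=optics.get_image('scene');P=cloud(im);cv2.imwrite('pics/scene9.png',cv2.resize(im['color'][130:290,230:400],None,fx=4,fy=4,interpolation=cv2.INTER_CUBIC)[:600])
"
```

```text
t 22.575 pos [ 0.5739 -0.0219  0.16  ] F [ 0.3  -0.26 -0.46] M [-0.019 -0.037  0.009] w 0.0639 yaw 77.46 z [-2.e-04  1.e-04 -1.e+00] q [-14.   28.4  78.2   0.   73.4  -1.5]
shift tool [0.0022 0.001  0.    ]
```

View pics/scene9.png

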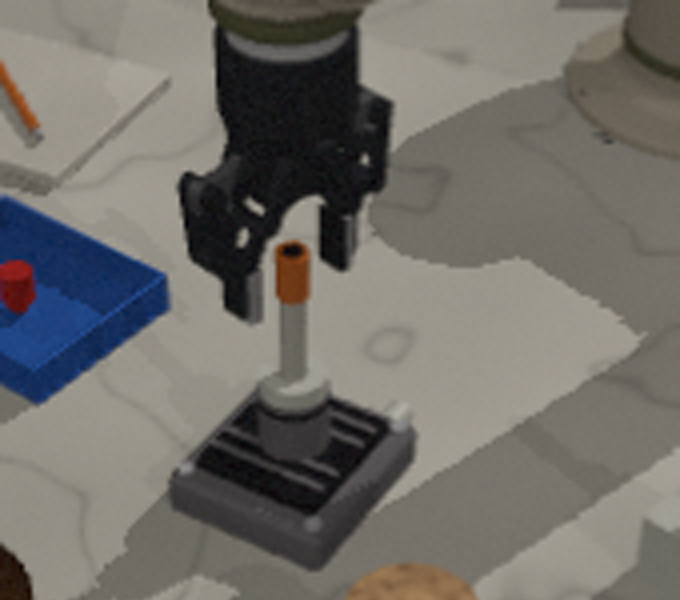

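The fingers are clear of the collar at (292,272) and the tube stands upright. I'll retreat upward, then check.

Emit:
play_rows --commands '[{"grip":-0.5,"x":0,"y":0,"z":-0.02,"rx":0,"ry":0,"rz":0},{"grip":-0.5,"x":0,"y":0,"z":-0.04,"rx":0,"ry":0,"rz":0},{"grip":-0.5,"x":0,"y":0,"z":-0.05,"rx":0,"ry":0,"rz":0},{"grip":-0.5,"x":-0.05,"y":0,"z":0,"rx":0,"ry":0,"rz":0},{"grip":-0.5,"x":-0.05,"y":0,"z":0,"rx":0,"ry":0,"rz":0},{"grip":-0.5,"x":-0.05,"y":-0.05,"z":0,"rx":0,"ry":0,"rz":0},{"grip":-0.5,"x":0,"y":-0.05,"z":0,"rx":0,"ry":0,"rz":0},{"grip":-0.5,"x":0,"y":0,"z":0,"rx":0,"ry":0,"rz":0},{"grip":-0.5,"x":0,"y":0,"z":0,"rx":0,"ry":0,"rz":0}]'

```text
time_s: 23.75
position: [0.4511, -0.1424, 0.2705]
tool_rot: [[0.217, 0.976, 0.001], [0.976, -0.217, -0.001], [-0.0, 0.001, -1.0]]
ft_force: [0.6, -0.6, 0.1]
grip_width: 0.0638
```

```bash

python3 -c "
from h import *
for c in ('scene','top'):
    im=optics.get_image(c);P=cloud(im);cv2.imwrite(f'pics/{c}10.png',im['color'])
    for lo,hi in((.1,.115),(.115,.135),(.135,.15),(.15,.165),(.165,.185)):
        s=(abs(P[...,0]-.575)<.025)&(abs(P[...,1]+.02)<.025)&(P[...,2]>lo)&(P[...,2]<hi);q=P[s]
        if len(q):print(c,lo,len(q),q.mean(0).round(4),q.max(0).round(4))
to(0.57,-.02,.2)
"
```

```text
scene 0.1 32 [ 0.5782 -0.0176  0.1082] [ 0.5834 -0.0123  0.1143]
scene 0.115 46 [ 0.5785 -0.0183  0.1246] [ 0.5832 -0.0118  0.1331]
scene 0.135 34 [ 0.5793 -0.0172  0.1422] [ 0.5838 -0.0119  0.1493]
scene 0.15 45 [ 0.5795 -0.0167  0.1577] [ 0.5854 -0.0096  0.1649]
scene 0.165 88 [ 0.577  -0.0183  0.176 ] [ 0.5851 -0.0099  0.183 ]
top 0.1 2 [ 0.5694 -0.0156  0.1044] [ 0.5722 -0.0116  0.1064]
top 0.115 1 [ 0.5686 -0.0137  0.1154] [ 0.5686 -0.0137  0.1154]
top 0.135 1 [ 0.5715 -0.0095  0.1495] [ 0.5715 -0.0095  0.1495]
top 0.15 4 [ 0.5706 -0.0109  0.1617] [ 0.5757 -0.009   0.1633]
top 0.165 51 [ 0.5737 -0.0189  0.1803] [ 0.5819 -0.0106  0.1845]
t 23.85 pos [ 0.4515 -0.1423  0.2701] F [-0.35  0.39  0.17] M [ 0.003  0.012 -0.036] w 0.0639 yaw 77.5 z [ 5.e-04 -2.e-04 -1.e+00] q [-31.9  13.   83.1   0.   83.8 -19.4]
shift tool [0.1451 0.0891 0.0702]
```

View pics/scene10.png

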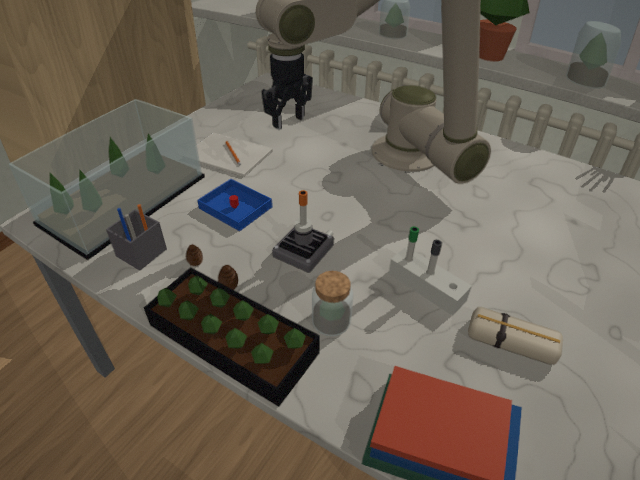

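View pics/top10.png

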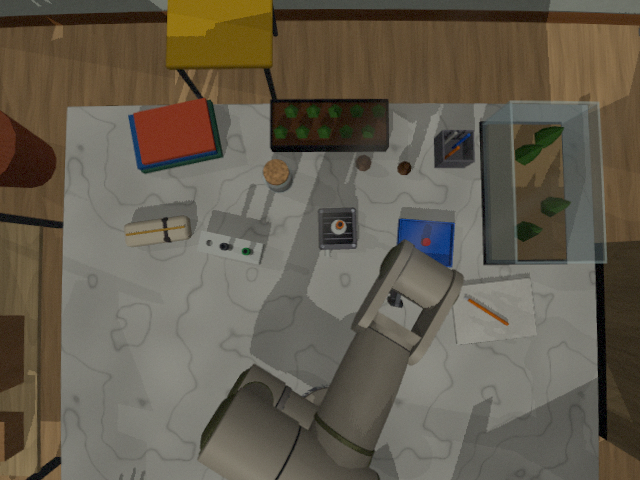

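```bash
python3 -c "
from rig import order
print(order.close_job())"
```

```text
the job is handed in; nothing more can be done
None
```

I pulled the plug and left it standing in the blue tray. The orange-collared tube is in the socket, on what I take to be the stop, and I handed the job in at about 24 s. No verdict is reported, and nothing measured the valve pin directly.

- **Stop:** The tube stopped about 41 mm deep, where the tool's z held at 0.1605–0.1607 m while the push rose from 7 to 22 N. I took that as the stop, eased off and let go. The highest reading was 22 N, but readings come only at the end of each move, so brief peaks in between were not seen.
- **Seal:** The readings while passing the seal reached only about 4 N, less than the 8–20 N described. The tube did not slip in the grip, and the depth reached puts its foot well past the seal.
- **Last checks:** After I let go and backed the arm away, the tube stood upright within what the cameras show. Its top was at about 0.180 m, which matches the depth where it stopped. The plug was in the tray, and the spare tubes and other things looked unmoved in the pictures.
- **Disagreement:** The cameras and the arm disagreed by 1–2 mm on where the socket is. I corrected for that by feel on the way in.

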